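# Find the loose instrument case and snap its catch

### The arm

A 6-joint arm with a two-finger parallel gripper is mounted at the origin on the work surface. World frame = base frame: x ahead of the robot, y to its left, z up, the work surface at z = 0. Lengths are in m, angles in rad, forces in N, time in s.
With the tool pointing down it reaches from about 0.3 to 0.825 m from the base axis. Payload 5.4 kg.
Tool frame: the origin (TCP) lies at the very end of the fingers, on their centre line; the grasp point (between the pads) lies 19 mm behind it; z points along the fingers, x is the direction in which the jaws open and shut, and the axes are right-handed (so a half turn about z gives the same grasp; the last joint's range is limited). The gripper opens to 92 mm and grips with 3 to 60 N. Pads are 20 mm wide; open, the fingers measure 128 mm over their backs; the gripper's body (75 mm by 189 mm) begins 69 mm behind the grasp point.
Start: joints at [-1.464, 0.158, 1.597, -0, 1.386, -0.21], TCP at [0.179, -0.546, 0.215] pointing down, gripper open.
Joint ranges: [-2.91, 2.91], [-0.94, 2.29], [0.18, 2.7], [-1.29, 4.43], [0.17, 2.64], [-3, 3]. Speed limits (rad/s): [2.57, 2.57, 3.14, 3.14, 3.14, 3.14].

### API

Orientations are given as a rotation vector (axis times angle).
In Python, from workcell import bot gives the robot as it stands. Calls block until the motion is done:
- bot.goto(position, orientation): joint-space move of the TCP to a pose.
- bot.line_to(position, rot=None, max_speed=0.15): straight line of the TCP; rot=None keeps the orientation; max_speed is the mean speed in m/s.
- bot.set_joints(angles): joint-space move.
- bot.set_gripper(opening, newtons=None): opening from 0.0 (shut) to 1.0 (fully open); newtons is the grip in N (None keeps the last); returns when the fingers have stopped.
- bot.hold(seconds).
- bot.inverse_kinematics(position, orientation): joint angles nearest the present ones, or None.
- bot.read_camera(name): name is "scene" or "side" or "wrist"; returns a dict with "pixels" (400x640x3 uint8, blue, green, red), "fx", "fy", "cx", "cy" (pixels), "k1" (the pictures are not rectified: a ray, as slopes to the right and down, at radius r is drawn at 1 + k1 r^2 times it, then the intrinsics apply), "R" (3x3) and "t" (3): a world point X has camera coordinates R X + t. Camera axes: x right, y down, z forward; pixel columns grow to the right and rows downward; lengths in m; the calibration is good to about 2 mm. A picture is of the moment at which its call begins. There is no depth.
A pose or a line that the arm cannot do raises bot.MotionError and nothing moves.
- bot.job_done(): hands the job in, once; it reports no verdict.
Readings, each from a call of its own:
- bot.current_clock(): time.
- bot.current_joints(): joint angles.
- bot.current_joint_vel(): joint speeds.
- bot.current_effort(): joint torques, N m.
- bot.current_ee_pos(): TCP position.
- bot.current_tool_rot(): TCP orientation.
- bot.current_contact_force(): force on the tool from outside, world axes, zero at the start.
- bot.current_ft_torque(): the same for the moment, N m.
- bot.current_opening(): opening from 0.0 (shut) to 1.0 (fully open).
Only numpy, scipy, OpenCV 4.12 (cv2) and the standard library are available. Lean on these libraries where they do the work, as an engineer would, in place of code of your own. Each camera call takes 0.05 s, during which the arm holds its last target. There are 200 camera calls.

### The job

One of the three instrument cases on the pearl-grafting bench has been left with its catch swung up. Tug that lid up by its handle, about a finger's width, to see that it really is loose, let it fall shut again, then press its catch down fully flat so that it is fastened. Leave the other two cases fastened.

Things in the scene. Friction and masses are not known exactly. Their poses are not given: they have to be found in the camera images.
- handle_a (a point): Lid handle of one of three identical grey cases screwed to the bench, in any order, catch sides away from the robot. Case 150 mm (x) by 110 (y), lid top 53.5 mm above the bench. Handle: black rib on the lid, 44 mm along x, 12 thick (y), 24 high. This point is its centre, on the lid's middle line, 65.5 mm above the bench when shut. Axes: +x to the lid's hinge, -x to its catch, y across the rib, z out of the lid.
- handle_b (a point): Lid handle of another of the three cases, same point, size and axes as handle_a. On each case the lid's hinge line runs along y, 78 mm from the handle point to +x and 45.5 mm above the bench. An unfastened lid (about 200 g) swings up freely about it and falls shut when let go.
- handle_c (a point): Lid handle of another of the three cases, same point, size and axes as handle_a. On each case a fastened catch holds the lid down but for about 1 mm of play.
- catch_a (a joint): Catch of the case of handle_a, rad: 0 = flat, fastened; positive = swung up, loose (at most 1.0). Steel flap 55 mm long, 34 wide (y), 4 thick, hinged on the lid, pointing to -x. From the handle point its pivot lies at x -42, z -7 mm; when flat it reaches to x -97 mm, over the lid's edge at x -72, its top 60.5 mm above the bench.
- catch_b (a joint): Catch of the case of handle_b, same size and values as catch_a. On each case the catch has a stiff hinge and stays where it is left. A few newtons straight down on the flap, 25 to 35 mm out from its pivot, turns it down to a hard stop where it lies flat and its toe is hooked under a bar on the case.
- catch_c (a joint): Catch of the case of handle_c, same size, values and behaviour as catch_a and catch_b.
There are look-alikes about, which are no part of the job. Leave any blue or white look-alike of the part that bears handle_b alone.

How it is judged:
By the outcome, as a careful person would: the job done as asked, in the order asked, and still so for the second after the job is handed in, with the robot touching nothing.
It also fails if it takes over 38 s, if anything falls off the work surface, if the arm or the gripper's body presses on something with over 40 N, if the wrist force passes 120 N, or if a joint passes its speed limit or range.

## Working session

There is one attempt and no reset: what is moved stays moved. The work goes in short steps, each a Python script; the robot and the scene stay as the last script left them, time stands still between calls to the robot, and variables do not carry over. Pictures are saved under pics/ and viewed, about 8 in all and at most 12, crops included, and the job is handed in when it is done.

```bash
mkdir -p pics; ls
cat > h.py <<'E'
import numpy as np, cv2
from workcell import bot
def shot(name,fn):
    c=bot.read_camera(name); cv2.imwrite('pics/'+fn+'.png',c['pixels'])
    np.savez('pics/'+fn+'.npz',**c); return c
def ray(c,u,v):
    K=np.array([[c['fx'],0,c['cx']],[0,c['fy'],c['cy']],[0,0,1.]])
    p=cv2.undistortPoints(np.array([[[u,v]]],float),K,np.array([float(c['k1']),0,0,0]))[0,0]
    R=np.array(c['R']);t=np.array(c['t'])
    return -R.T@t, R.T@np.array([p[0],p[1],1.])
def onz(c,u,v,z):
    o,d=ray(c,u,v); return o+d*(z-o[2])/d[2]
def proj(c,X):
    R=np.array(c['R']);K=np.array([[c['fx'],0,c['cx']],[0,c['fy'],c['cy']],[0,0,1.]])
    return cv2.projectPoints(np.array(X,float).reshape(-1,3),cv2.Rodrigues(R)[0],np.array(c['t'],float),K,np.array([float(c['k1']),0,0,0]))[0][:,0]
E
python3 - <<'E'
from h import *
for n in('scene','side'):
    c=shot(n,n+'0'); print(n,-np.array(c['R']).T@c['t'],c['fx'],c['k1'])
print(bot.current_tool_rot(),bot.current_clock())
E
```

```text
pics
scene [0.91188721 0.49812526 0.88107056] 362.16312405254166 0.0070617342266130895
side [0.1408953  1.16390904 0.94301884] 512.9571849974229 -0.15412931494844423
[-2.54299385e+00  1.84249471e+00  1.77861445e-03] 0.1
```

View pics/scene0.png

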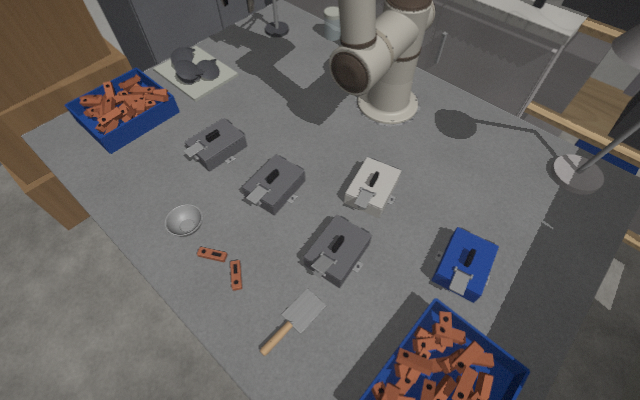

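View pics/side0.png

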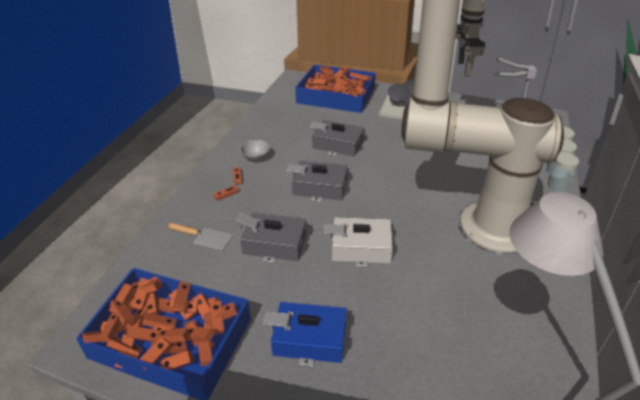

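Three grey cases sit at scene (215,143), (273,184), (335,250) and side (337,137), (320,180), (273,236). The white and blue ones are look-alikes. Next is an enlarged composite to see which catch is up.

Run:
```python
import cv2,numpy as np
a=cv2.imread('pics/scene0.png');b=cv2.imread('pics/side0.png')
f=lambda i,x,y:cv2.resize(i[y-33:y+33,x-44:x+44],(264,198),interpolation=cv2.INTER_CUBIC)
top=np.hstack([f(a,215,143),f(a,273,184),f(a,335,250)])
bot=np.hstack([f(b,337,137),f(b,320,180),f(b,270,236)])
cv2.imwrite('pics/comp.png',np.vstack([top,bot]))
```

```text
(no output)
```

View pics/comp.png

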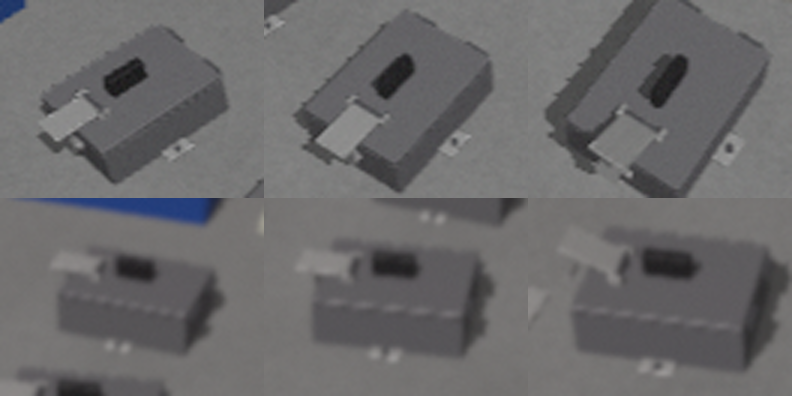

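The third case (scene (335,250), side (273,236)) has its catch swung up: in the side view its flap tilts clearly above the lid, while the other two lie flat. I'll locate its handle from both views and get the case yaw.

```bash
cat >> h.py <<'E'
def blob(c,x0,x1,y0,y1,th=45):
    m=(c['pixels'][y0:y1,x0:x1].max(2)<th).astype(np.uint8)
    n,l,s,ce=cv2.connectedComponentsWithStats(m)
    i=1+np.argmax(s[1:,4]); k,_=cv2.findContours((l==i).astype(np.uint8),cv2.RETR_EXTERNAL,cv2.CHAIN_APPROX_NONE)
    return ce[i]+[x0,y0], s[i], k[0][:,0]+[x0,y0]
E
python3 - <<'E'
from h import *
L=lambda f:dict(np.load(f'pics/{f}.npz'))
a,b=L('scene0'),L('side0')
pa,sa,_=blob(a,318,352,228,262);pb,sb,_=blob(b,258,290,215,235)
print(pa,sa,pb,sb)
o1,d1=ray(a,*pa);o2,d2=ray(b,*pb)
A=np.stack([d1,-d2],1);s=np.linalg.lstsq(A,o2-o1,rcond=None)[0]
p,q=o1+s[0]*d1,o2+s[1]*d2;print('tri',p,q, onz(a,*pa,.068),onz(b,*pb,.068))
# yaw from handle long axis in each view
for c,r in((a,(318,352,228,262)),(b,(258,290,215,235))):
    k=blob(c,*r)[2]; w=np.array([onz(c,*u,.07)[:2] for u in k]);w-=w.mean(0)
    v=np.linalg.svd(w)[2][0];print('axis',v,np.degrees(np.arctan2(v[1],v[0])))
print(bot.inverse_kinematics(p+[0,0,.2],bot.current_tool_rot()))
E
```

```text
[337.31521739 243.73913043] [14  8 12 17 92] [272.64788732 225.5915493 ] [ 7  7 16  7 71]
tri [0.57331752 0.25463862 0.06130254] [0.57204453 0.25308003 0.06229122] [0.57608361 0.2566279  0.068     ] [0.56924987 0.25898392 0.068     ]
axis [0.98343933 0.18123763] 10.441856407595138
axis [-0.99663469 -0.08197135] -175.29811196250444
[0.22478047 0.26646196 1.37977478 0.00169564 1.49514424 1.47866259]
```

```bash
cat >> h.py <<'E'
from scipy.spatial.transform import Rotation as Ro
def down(phi):  # tool z down, tool x at world yaw phi
    x=np.array([np.cos(phi),np.sin(phi),0]);z=np.array([0,0,-1.])
    return Ro.from_matrix(np.stack([x,np.cross(z,x),z],1))
E
python3 - <<'E'
from h import *
P=np.array([.573,.256,.27])
for y in(98,-82):
    print(y,bot.inverse_kinematics(P,down(np.radians(y)).as_rotvec()))
bot.goto(P,down(np.radians(98)).as_rotvec())
c=shot('wrist','w1');print(bot.current_clock(),-np.array(c['R']).T@c['t'],c['fx'],proj(c,[.573,.256,.07]),bot.current_joints())
E
```

```text
98 [ 2.27934718e-01  2.64011448e-01  1.36580796e+00 -4.44089210e-16
  1.51177325e+00 -1.48248795e+00]
-82 [ 2.27934718e-01  2.64011448e-01  1.36580796e+00 -4.44089210e-16
  1.51177325e+00  1.65910470e+00]
3.2833 [0.50126173 0.24485961 0.43854132] 280.4213525357323 [[320.40548677 186.22762845]] [ 2.26783273e-01  2.64024761e-01  1.36588724e+00 -1.52719194e-04
  1.51178164e+00 -1.48242863e+00]
```

View pics/w1.png

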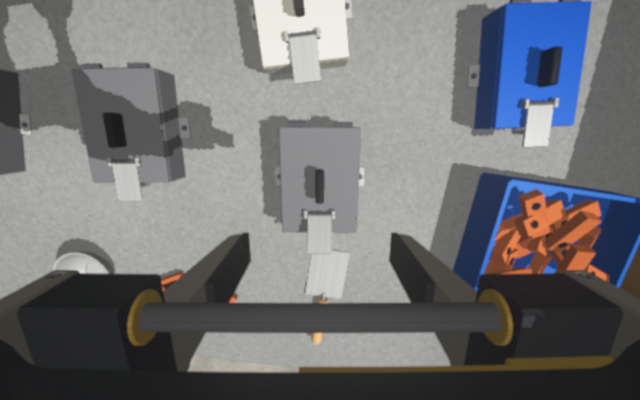

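The wrist view shows the case almost square in the image, with handle at (320,186), lid corners near (281,128)–(359,233) and flap raised at (319,232), which fits the estimate. I'll refine it from the handle blob and lid outline.

Run:
```python
from h import *
c=dict(np.load('pics/w1.npz'))
p,s,k=blob(c,295,345,160,210); print(p,s,onz(c,*p,.0705))
k,_=cv2.findContours((c['pixels'][160:210,295:345].max(2)<45).astype(np.uint8),0,1)
def edge_pts(rows,cols_range,sgn):
    g=cv2.GaussianBlur(cv2.cvtColor(c['pixels'],6),(3,3),0).astype(float); out=[]
    for r in rows:
        d=np.abs(np.diff(g[r,cols_range[0]:cols_range[1]]));out.append((cols_range[0]+d.argmax()+.5+.0,r))
    return out
for rg in((272,292),(350,370)):
    pts=np.array([onz(c,u,v,.0535)[:2] for u,v in edge_pts(range(136,225,4),rg,1)])
    l=cv2.fitLine(pts.astype(np.float32),cv2.DIST_HUBER,0,.001,.001).ravel();print('edge',l,np.degrees(np.arctan2(l[1],l[0])), pts.mean(0), (pts-l[2:])@[-l[1],l[0]]//.001)
# rib top-face extremes
m=blob(c,295,345,160,210)[2]; print('rows',m[:,1].min(),m[:,1].max(),'cols',m[:,0].min(),m[:,0].max())
print([onz(c,p[0],v,.0775) for v in (m[:,1].min()-.5,m[:,1].max()+.5)])
```

```text
Traceback (most recent call last):
  File "h.py", line 19, in blob
    i=1+np.argmax(s[1:,4]); k,_=cv2.findContours((l==i).astype(np.uint8),cv2.RETR_EXTERNAL,cv2.CHAIN_APPROX_NONE)
        ~~~~~~~~~^^^^^^^^^
ValueError: attempt to get argmax of an empty sequence
```

Run:
```python
from h import *
c=dict(np.load('pics/w1.npz'))
px=c['pixels'].max(2);print(px[185,308:334],px[160:215:2,320])
th=(int(px[185,312:328].min())+int(px[185,330]))//2
p,s,m=blob(c,300,340,160,210,th); print(th,p,s,onz(c,*p,.0705))
g=cv2.GaussianBlur(cv2.cvtColor(c['pixels'],6),(3,3),0).astype(float)
for lo,hi in((272,292),(350,370)):
    pts=np.array([onz(c,lo+np.abs(np.diff(g[r,lo:hi])).argmax()+.5,r,.0535)[:2] for r in range(136,225,4)])
    l=cv2.fitLine(pts.astype(np.float32),cv2.DIST_HUBER,0,.001,.001).ravel();print('edge',l,np.degrees(np.arctan2(l[1],l[0])),np.round(((pts-l[2:])@[-l[1],l[0]])*1e3,1))
print([onz(c,p[0],v,.0775) for v in (m[:,1].min()-.5,m[:,1].max()+.5)])
```

```text
[ 94  93  94  94  95  94  86  67  54  54  59  60  65  66  67  81 113 136
 144 145 145 145 145 145 145 145] [144 143 144 144 119  58  55  62  63  63  64  64  64  64  64  66  66  68
  68  70  69  77 127 144 144 121  84 115]
99 [314.63368056 183.44965278] [  5   7  19  37 576] [0.57023501 0.24785494 0.0705    ]
edge [0.990829   0.13512191 0.5786644  0.20132968] 7.7656684 [  0.2  -0.   -0.2  -0.4  -0.5  -0.7   0.5   0.3  -8.1  -0.1  -0.3   0.9
   0.8   0.6   0.4   0.2   0.   -0.2  -0.4  -0.6   0.7 -12.5  -2.6]
edge [0.9916245  0.12915461 0.5645415  0.30855373] 7.420743 [-0.2  0.   0.2  0.5 -0.6 -0.4 -0.2  0.1  0.3  0.6  3.6 -0.3 -0.1  0.2
  0.5  0.7 -0.4 -0.2  0.1  0.3  0.6 -0.6 -0.3]
[array([0.54701418, 0.2448554 , 0.0775    ]), array([0.59574497, 0.25139874, 0.0775    ])]
```

Yaw is 7.6° and the handle is at about (0.573, 0.255). Now the grasp and tug along the hinge arc.

```bash
cat >> h.py <<'E'
Y=np.radians(7.6); H=np.array([.573,.255,0]); cx=-np.array([np.cos(Y),np.sin(Y),0]); cy=np.array([np.sin(Y),-np.cos(Y),0])
R0=down(Y+np.pi/2); hinge=H+.078*cx+[0,0,.0455]
def arc(th,z=.057):
    r=Ro.from_rotvec(cy*th); return hinge+r.apply(H+[0,0,z]-hinge),(r*R0).as_rotvec()
def st(m): print(m,'t%.2f'%bot.current_clock(),np.round(bot.current_ee_pos(),4),'F',np.round(bot.current_contact_force(),1),'op %.3f'%bot.current_opening())
E
python3 - <<'E'
from h import *
bot.set_gripper(.45,20)
bot.goto(H+[0,0,.12],R0.as_rotvec()); st('above')
bot.line_to(H+[0,0,.075],max_speed=.1)
bot.line_to(H+[0,0,.057],max_speed=.05); st('down')
if abs(bot.current_contact_force()[2])<8:
    bot.set_gripper(0,25); st('grip')
    c=shot('wrist','w2')
E
```

```text
above t4.79 [0.5741 0.2553 0.1216] F [0.4 0.2 0.8] op 0.450
down t5.90 [0.5727 0.255  0.0566] F [ 1.   0.5 -0.5] op 0.451
grip t6.45 [0.5732 0.2547 0.0572] F [-0.4 -1.9  1.2] op 0.127
```

View pics/w2.png

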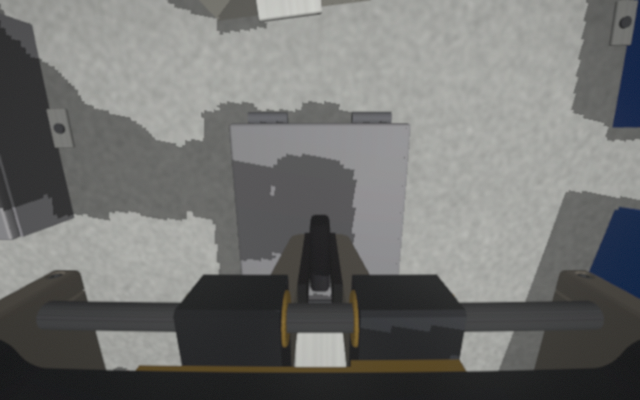

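The rib at (320,250) is between the fingers, and the opening of 0.127 × 92 = 11.7 mm matches its 12 mm thickness. Next I tug, pause, then let go.

Run:
```python
from h import *
for th in(.07,.14,.21):
    p,r=arc(th); bot.line_to(p,r,max_speed=.04); st(th)
    if np.linalg.norm(bot.current_contact_force())>30: print('STOP');break
bot.hold(.3); shot('side','s_up'); shot('scene','c_up')
bot.set_gripper(.5); st('open'); bot.hold(.5)
p=np.array(bot.current_ee_pos()); bot.line_to(p+[0,0,.06],max_speed=.15); st('up')
a=shot('side','s_dn')['pixels']; b=cv2.imread('pics/s_up.png')
f=lambda i:cv2.resize(i[190:280,210:330],(400,300),interpolation=cv2.INTER_CUBIC)
cv2.imwrite('pics/updn.png',np.hstack([f(b),f(a)]))
```

```text
0.07 t6.79 [0.5722 0.2546 0.0625] F [ 3.8 -1.5 -3.2] op 0.129
0.14 t7.08 [0.5709 0.2544 0.0677] F [ 3.  -2.9 -3.3] op 0.129
0.21 t7.38 [0.5692 0.2542 0.073 ] F [ 4.7 -2.7 -2.9] op 0.127
open t8.43 [0.5689 0.2545 0.073 ] F [-0.1 -0.2  0.1] op 0.498
up t9.48 [0.5686 0.2544 0.1325] F [-0.6 -0.5 -0.1] op 0.500
```

View pics/updn.png

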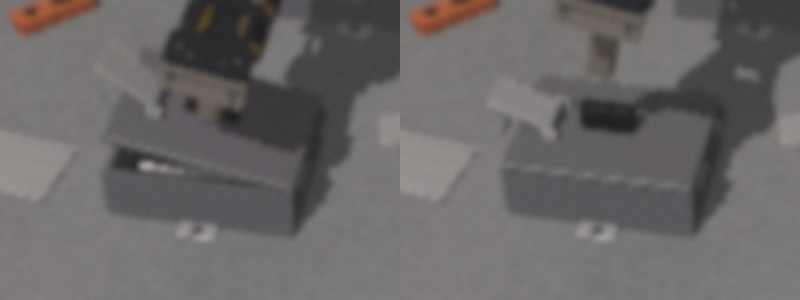

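Left panel: the lid is open with a visible gap. Right panel: it has fallen shut, with its flap still up. Now I press the catch 30 mm out from its pivot.

Run:
```python
from h import *
bot.set_gripper(0,10)
P=H-.072*cx
bot.goto(P+[0,0,.13],R0.as_rotvec()); st('above')
bot.line_to(P+[0,0,.095],max_speed=.1)
for z in np.arange(.090,.0549,-.0025):
    bot.line_to(P+[0,0,z],max_speed=.03)
    F=bot.current_contact_force()[2]; print('%.4f %.4f F%.1f'%(z,bot.current_ee_pos()[2],F))
    if F>20 and bot.current_ee_pos()[2]<.064 or F>32: break
bot.hold(.3); st('pressed')
bot.line_to(P+[0,0,.15],max_speed=.15); st('up')
a=shot('side','s_end')['pixels'];b=shot('scene','c_end')['pixels']
f=lambda i,x,y:cv2.resize(i[y-45:y+45,x-60:x+60],(400,300),interpolation=cv2.INTER_CUBIC)
cv2.imwrite('pics/end.png',np.hstack([f(a,270,235),f(b,335,250)]))
```

```text
above t10.80 [0.6445 0.2644 0.1291] F [-0.7  0.2  0.8] op 0.006
0.0900 0.0901 F0.3
0.0875 0.0873 F-0.5
0.0850 0.0847 F0.0
0.0825 0.0822 F0.6
0.0800 0.0797 F-0.5
0.0775 0.0772 F-0.9
0.0750 0.0749 F0.0
0.0725 0.0723 F-0.2
0.0700 0.0697 F0.8
0.0675 0.0672 F0.3
0.0650 0.0647 F0.8
0.0625 0.0622 F0.8
0.0600 0.0608 F4.8
0.0575 0.0604 F14.0
0.0550 0.0600 F24.3
pressed t15.42 [0.645  0.2647 0.06  ] F [-11.2  -3.5  24.9] op 0.005
up t16.20 [0.6435 0.2643 0.1483] F [ 0.2  0.4 -0.1] op 0.006
```

View pics/end.png

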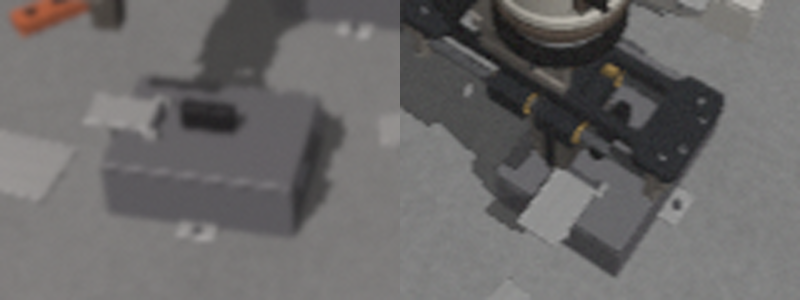

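The press stopped at z = 0.0600–0.0605 under 25 N, which is the flat height. Little force showed on the way down, though, so I'll check by overlaying the predicted flat flap outline (green), and outlines at 0.1 rad (red), from a clear pose.

Run:
```python
from h import *
bot.goto([.45,.0,.35],R0.as_rotvec()); st('away')
ims=[]
for n,x,y in(('side',270,235),('scene',335,250)):
    c=shot(n,n+'_f'); S=6; im=cv2.resize(c['pixels'][y-32:y+32,x-32:x+32],None,fx=S,fy=S,interpolation=cv2.INTER_CUBIC)
    for al,col in((0,(0,255,0)),(.1,(0,0,255))):
        pv=H-.042*cx+[0,0,.0585]; dr=-cx*np.cos(al)+np.array([0,0,np.sin(al)]); up=np.array([0,0,np.cos(al)])+cx*np.sin(al)
        q=[pv+dr*l+cy*w+up*.002 for l,w in((.0,.017),(.055,.017),(.055,-.017),(.0,-.017))]
        uv=(proj(c,q)-[x-32,y-32]+.5)*S
        cv2.polylines(im,[uv.astype(np.int32)],True,col,1)
    ims.append(im)
cv2.imwrite('pics/ov.png',np.hstack(ims))
```

```text
away t17.73 [4.502e-01 3.000e-04 3.494e-01] F [ 1.1 -0.2  0.1] op 0.007
```

View pics/ov.png

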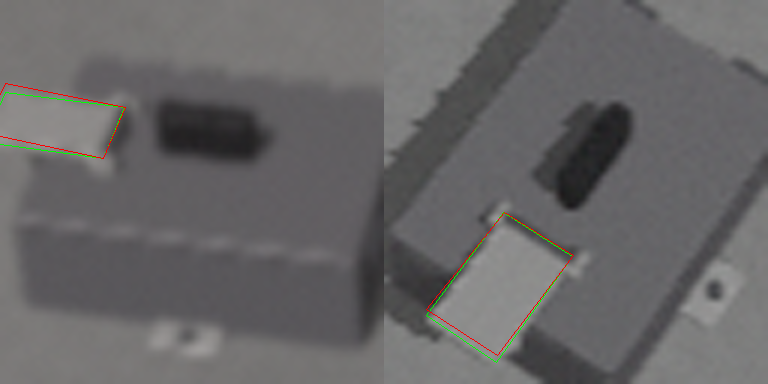

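The flap matches the green (flat) outline in both views: its lower edge in the side view and its tip at (497,358) in the scene view. I'm handing in.

Run:
```python
from h import *
bot.job_done(); print('handed in')
```

```text
the job is handed in; nothing more can be done
handed in
```

The job is handed in at about 18 s of the 38 s allowed. The loose case was the grey one with its handle near (0.573, 0.255).

- **Tug:** I gripped the lid by its rib and swung it up about 16 mm along its hinge arc. The side view showed it open, and the pull was only a few newtons, so it was loose. I let go and the next picture showed it shut.
- **Catch:** I pressed the flap 30 mm out from its pivot. It reached a hard stop at z ≈ 0.060 m under 25 N; flat is 0.0605 m. In the last pictures its outline matched the predicted flat flap in both views.
- **Other cases:** I did not touch the other two grey cases, the blue one or the white one. I took no final enlarged view of the other two grey cases; both catches lay flat in the first pictures.

One reading disagreed: the force on the way down was under 1 N until just before the stop, where I expected a few newtons. I did not tug the lid again after fastening it, so that it is fastened rests on the stop height and the pictures.

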